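Turn the notched disc onto its locating pin and press it home

TASK

The notched steel disc on the inspection fixture is standing proud because its notch is not over the locating pin. Push its finger bar round with a fingertip until the notch stands over the pin, then press down on the hub until the disc is fully home on the fixture, and take the hand away. Never lift the disc off its spigot, and leave the things round about where they lie.

Things in the scene. Friction and masses are not known exactly. Their poses are not given: they have to be found in the camera images.
- fixture: fixed fixture: dark steel plate (140x130x10 mm) with a round pedestal (92 mm across, top face 30 mm above the bench) and a central spigot (19 mm across, top at 51 mm). Origin: on the spigot axis at bench height; z up; +x points from the axis to the locating pin (roughly to the robot's side). Plate spans -65 to +75 mm in x. Position and yaw vary.
- pin_tip (a point): tip of the upright locating pin, 54 mm from the spigot axis, 38 mm above the bench; 10 mm in diameter, coned over its last 3 mm to 5 mm. It stands on a steel block 18 mm wide that reaches from 38 to 72 mm off the axis (top 28 mm above the bench), so that the block's outer end shows beyond the disc.
- disc: loose steel disc, 114 mm across, 10 mm thick, about 0.35 kg, its blind bore (22 mm across, 24 mm deep) over the spigot. Origin: centre of the underside; z up; its +x points to the notch. At the start it rests level, underside 40 mm above the bench, 2 mm clear of the pin; home, 30 mm. It turns either way under about 2 N on the bar's end and stays where it is left.
- notch (a point): the one notch in the rim of the disc, open at the rim and through its thickness, 16 mm wide at this point, which lies at the underside 54 mm from the disc's axis; bottom of the notch 43 mm from the axis. At the start it is 0.7 rad or more from the pin, either way round.
- hub_top (a point): centre of the flat top of the round hub (40 mm across), where to press: 68 mm above the bench at the start, 58 mm home. A straight finger bar, 10 mm wide, runs through the hub along the disc's y axis (square to the notch), 110 mm from end to end; hub and bar rise 18 mm above the disc's face.
- collar (a joint): brass collar, 72 mm across, under the disc, sliding stiffly: 0 = up (carries the disc 40 mm above the bench), 0.010 m = fully down, flush. A push of roughly 5 to 12 N drives it down and it stays where left; unless the notch is over the pin (within about 3 mm along the rim, a little more thanks to the cone) the disc strikes the pin after 2 mm.
- plug_gauge: bystander: plug gauge, black handle with steel ends, 19x108x17 mm, lies beside the fixture's plate; origin at the centre of its underside
- loupe: bystander: black loupe, 37 mm across, 28 mm high, beside the fixture's plate; origin at the centre of its underside
- ball_bearing: bystander: finished ball bearing, 47 mm across, 14 mm high, beside the fixture's plate; origin at the centre of its underside
Things that resemble listed ones, but are neither listed nor needed, are in the scene too. What is meant by the disc is not brown or yellow, and is the larger of those in its own colour.

How it is judged:
At the end, for the whole second after the job is handed in: The disc lies level (within 0.04 rad) and at rest on the pedestal, its underside within 1.8 mm of its home height, the collar at least 8.5 mm down, and the notch round the pin (notch point within 7 mm of the pin's axis) (value of joint collar above 0.0085 m and z of disc in the frame of fixture below 0.0318 m and horizontal distance between notch and pin_tip below 0.007 m and angle between disc's own z axis and vertical below 0.04 rad and linear speed of disc below 0.02 m/s); the robot touches nothing.
It fails at once if the disc is lifted more than 8 mm above where it stood (z of disc in the frame of fixture above 0.048 m).
It fails at once if a bystander is moved more than 20 mm (distance of any of plug_gauge, loupe, ball_bearing from where it was at the start of the episode above 0.02 m).
It also fails if it takes over 45 s, if anything falls off the work surface, if the arm or the gripper's body presses on something with over 40 N, if the wrist force passes 120 N, or if a joint passes its speed limit or range.

ROBOT

A 7-joint arm with a two-finger parallel gripper is mounted at the origin on a cart in front of the work surface, level with it; the furniture and walls round the work are solid. World frame = base frame: x ahead of the robot, y to its left, z up, the work surface at z = 0. Lengths are in m, angles in rad, forces in N, time in s.
With the tool pointing down it reaches from about 0.4 to 0.875 m from the base axis. Payload 19.3 kg.
Tool frame: the origin (TCP) lies at the very end of the fingers, on their centre line; the grasp point (between the pads) lies 19 mm behind it; z points along the fingers, y is the line along which they close (so a half turn about z gives the same grasp; the last joint's range is limited). The gripper opens to 85 mm and grips with 20 to 120 N. Pads are 22 mm wide; open, the fingers measure 114 mm over their backs; the gripper's body (76 mm by 85 mm) begins 54 mm behind the grasp point. The pads swing forward as they close: fully open they stand 13 mm farther back than shut.
Start: joints at [1.276, 0.521, -0.036, 1.599, 0.021, 1.021, -0.113], TCP at [0.139, -0.609, 0.231] pointing down, gripper open.
Joint ranges: [-2.91, 2.91], [-0.3, 2.13], [-1.5, 1.42], [0.17, 2.43], [-1.26, 4.41], [0.16, 1.93], [-2.52, 2.52]. Speed limits (rad/s): [1.89, 1.89, 2.39, 2.39, 3.01, 3.01, 3.01].

INTERFACE

Orientations are given as [roll, pitch, yaw] about the fixed x, y, z axes, in that order (R = Rz(yaw) Ry(pitch) Rx(roll)).
In Python, from workcell import bot, grab_frame, calibration, job gives the robot as it stands.
- The arm moves only by the tool jog_arm, called after ">>>" by a JSON object that holds its "api" and its "payload", one argument or row to a line. Schema: {"type":"object","properties":{"segments":{"type":"object","properties":{"increments":{"type":"array","items":{"type":"array","items":{"type":"number"},"minItems":7,"maxItems":7},"minItems":1,"maxItems":5}},"additionalProperties":false,"required":["increments"]},"squeeze":{"type":"number"},"only":{"type":"string"},"quiet":{"type":"boolean"},"lines":{"type":"string"}},"required":["segments"],"additionalProperties":false}. segments is an object whose key "increments" holds a list of rows, 1 to 5 of them, each of 7 numbers: the finger opening in m, then dx, dy, dz in cm, then a rotation vector rx, ry, rz in units of 0.1 rad; each row is the pose to reach, as a shift and turn from the pose commanded when the call began, along the tool's axes at that moment; what a row does not reach only later rows make up. A row lasts 1/8 s, in which the tool goes at most 0.0625 m and 0.188 rad, less where a joint would pass 70% of its speed; a pose out of reach is approached as far as the arm can. The fingers move at their own pace and stop on an object; squeeze is the grip in N (left out, the last holds). Time passes only in rows, so rows that do not move let the fingers close. The tool returns the time, the measured TCP pose, the force, the opening and the grip force at its end. only (a regular expression) keeps the lines of the reply that match it, lines (a string "A,B") keeps lines A to B, and quiet returns only ok. Input that does not fit is refused with a message, and nothing moves.
- bot.observe(): the state, without advancing time (a new reading comes with each control period).
- grab_frame(name): name is "scene" or "top"; returns (picture, depth): 420x560x3 uint8, blue, green, red; 420x560 float32, m along the optical axis (not along the pixel's ray), 0 where there is no reading.
- calibration(name): a dict with "vfov" (degrees; the focal length in pixels is half the picture's height over the tangent of half this angle, whatever the lens; pixels are square), "cx", "cy" (the principal point, pixels), "dist_coeffs" ([k1, k2, p1, p2, k3] as OpenCV has them; the pictures are not rectified), "eye" and "attitude" of the camera in the world. Camera axes: x right, y down, z forward; pixel columns grow to the right and rows downward; lengths in m; the calibration is good to about 2 mm. A picture is of the moment at which its call begins. calibration takes no time and is no camera call.
- job.job_done(): hands the job in; it is judged then, once.
The state is a dict: "clock": time; "qpos": joint angles; "qd": joint speeds; "joint_efforts": joint torques, N m; "position": TCP position; "tool_rot": TCP orientation; "force": force on the tool from outside, world axes, zero at the start; "moment": the same for the moment, N m; "grip_width": finger opening in m; "finger_force": force on a finger pad.
Only numpy, scipy, OpenCV 4.12 (cv2) and the standard library are available. Lean on these libraries where they do the work, as an engineer would, in place of code of your own. Each camera call takes 0.05 s, during which the arm holds its last target. There are 200 camera calls.

## Working session

There is one attempt and no reset: what is moved stays moved. The work goes in short steps, Python scripts to look and compute and a tool call to move; the robot and the scene stay as the last step left them, time stands still between calls to the robot, and variables do not carry over. Pictures are saved under pics/ and viewed, at most 10 in all, crops included, and the job is handed in when it is done.

```bash
mkdir -p pics; ls; python3 - <<'E'
from workcell import bot, grab_frame, calibration
import cv2,numpy as np
for n in("scene","top"):
    p,d=grab_frame(n);cv2.imwrite(f"pics/{n}0.png",p);np.save(f"pics/{n}0.npy",d);print(n,calibration(n))
print(bot.observe())
E
```

```text
pics
scene {'vfov': 50.84943680751334, 'cx': 274.7580042114587, 'cy': 211.4943941811567, 'dist_coeffs': array([-0.0087142,  0.       ,  0.       ,  0.       ,  0.       ]), 'eye': array([-0.05631546,  0.41293487,  0.5877182 ]), 'attitude': array([-2.23472937, -0.01998883, -2.10843567])}
top {'vfov': 49.30142493636974, 'cx': 271.72202522913875, 'cy': 207.02533362215618, 'dist_coeffs': array([0.00174707, 0.        , 0.        , 0.        , 0.        ]), 'eye': array([0.34056946, 0.05038965, 0.91800128]), 'attitude': array([-2.93415195, -0.00293917, -1.55458673])}
{'clock': 0.1, 'qpos': array([ 1.27581879,  0.52195742, -0.03630002,  1.59994467,  0.02120464,
        1.02110826, -0.11278132]), 'qd': array([ 0.00050409, -0.00251059,  0.0001641 , -0.00179084, -0.00015709,
        0.00095405,  0.00102048]), 'joint_efforts': array([ 4.37426817e-03, -9.28490853e+01,  1.98444463e+00, -3.70531869e+01,
        1.82381779e-02,  5.39416724e-03, -6.39993505e-05]), 'position': array([ 0.13918817, -0.60899332,  0.23078399]), 'tool_rot': array([-3.14056388e+00,  9.00719514e-05,  2.24763821e-01]), 'force': array([-0.53571979,  0.0287836 , -0.40414091]), 'moment': array([-0.03460216, -0.03366125,  0.00640184]), 'finger_force': 0.0, 'grip_width': 0.0851723566284691}
```

View pics/top0.png

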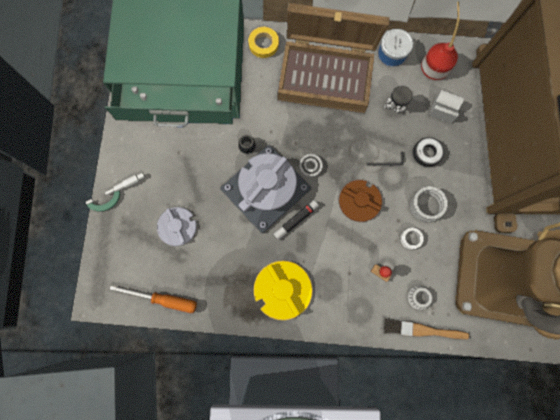

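View pics/scene0.png

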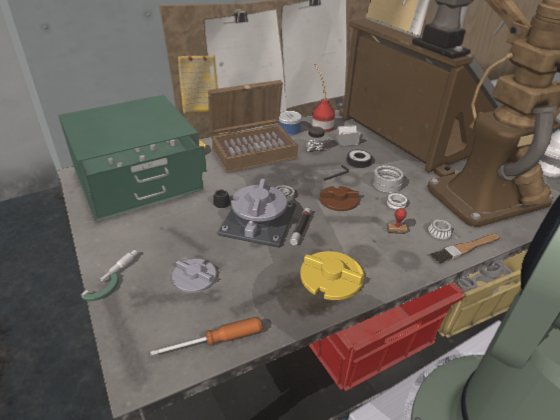

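The top view shows four candidates for the disc: large grey on the dark plate (267,181), small grey (177,226), brown (361,201) and yellow (283,290). I choose the large grey one on the fixture. The loupe is at (247,145), the bearing at (311,165) and the plug gauge at (297,219). The scene view agrees, with the disc at (260,203).

```bash
cat > h.py <<'E'
import numpy as np,cv2
from scipy.spatial.transform import Rotation as R
from workcell import bot,grab_frame,calibration
def cam(n):
    c=calibration(n);f=210/np.tan(np.radians(c['vfov']/2))
    K=np.array([[f,0,c['cx']],[0,f,c['cy']],[0,0,1]]);return K,c['dist_coeffs'],np.array(c['eye']),R.from_euler('xyz',c['attitude']).as_matrix()
def rays(n,uv):
    K,D,e,M=cam(n);p=cv2.undistortPoints(np.float64(uv).reshape(-1,1,2),K,D)[:,0]
    return e,np.c_[p,np.ones(len(p))]@M.T
def onplane(n,uv,z):
    e,r=rays(n,uv);return e+r*((z-e[2])/r[:,2])[:,None]
def proj(n,P):
    K,D,e,M=cam(n);return cv2.projectPoints((np.float64(P).reshape(-1,3)-e)@M,np.zeros(3),np.zeros(3),K,D)[0][:,0]
def cloud(n,d):
    v,u=np.mgrid[:420,:560];e,r=rays(n,np.c_[u.ravel(),v.ravel()]);return (e+r*d.reshape(-1,1)).reshape(420,560,3)
E
python3 - <<'E'
from h import *
p=cv2.imread('pics/top0.png');d=np.load('pics/top0.npy');c=cloud('top',d)
for u,v in [(267,181),(290,165),(240,200),(230,187),(311,165),(177,226),(263,222),(308,185)]: print((u,v),c[v,u].round(4))
cv2.imwrite('pics/crop.png',cv2.resize(p[135:245,205:335],None,fx=6,fy=5.4545,interpolation=cv2.INTER_CUBIC) if 0 else cv2.resize(p[140:240,210:325],None,fx=6,fy=6,interpolation=cv2.INTER_CUBIC))
E
```

```text
(267, 181) [0.5711 0.0607 0.0655]
(290, 165) [0.6088 0.016  0.0498]
(240, 200) [0.5455 0.1157 0.0087]
(230, 187) [0.5722 0.1369 0.0097]
(311, 165) [ 0.6252 -0.0299 -0.0007]
(177, 226) [0.4878 0.2383 0.0204]
(263, 222) [0.5004 0.0679 0.0111]
(308, 185) [ 0.5789 -0.0227  0.0107]
```

View pics/crop.png

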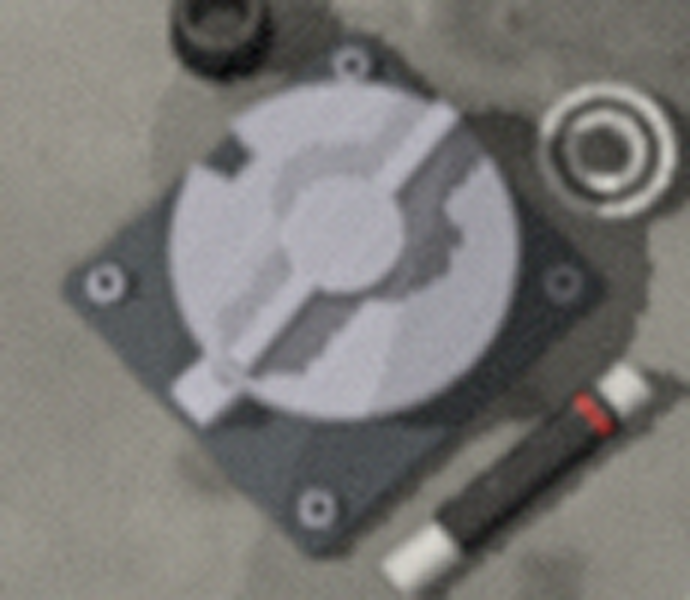

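The crop confirms it: large grey disc, notch at crop (232,155) = pixel (248.7,165.8), pin block's end at crop (190,408) = pixel (241.7,208). The notch has to turn about +80° (CCW).

```bash
cat > m.py <<'E'
from h import *
def measure(p,d,zf=.05):
    # disc centre: rim ellipse of the bright region, cast on face plane
    c=cloud('top',d); g=p.astype(int).max(2)
    z=c[...,2]; roi=np.hypot(c[...,0]-.573,c[...,1]-.06)<.075
    m=((z>zf-.006)&roi).astype(np.uint8)
    cs,_=cv2.findContours(m,cv2.RETR_EXTERNAL,cv2.CHAIN_APPROX_NONE); k=max(cs,key=cv2.contourArea)[:,0]
    P=onplane('top',k,zf)[:,:2]
    (x,y),r=cv2.minEnclosingCircle(np.float32(P)*1000)
    t=(z>zf+.010)&roi; bar=c[t]
    return P,(x/1000,y/1000,r/1000),bar
E
python3 - <<'E'
from m import *
p=cv2.imread('pics/top0.png');d=np.load('pics/top0.npy')
P,C,bar=measure(p,d);print('disc',C,len(bar),bar.mean(0))
# algebraic circle with outlier trimming
Q=P
for _ in range(4):
    s=np.linalg.lstsq(np.c_[2*Q,np.ones(len(Q))],(Q**2).sum(1),rcond=None)[0];r=np.sqrt(s[2]+s[0]**2+s[1]**2)
    Q=P[abs(np.hypot(*(P-s[:2]).T)-r)<.003]
print('circ',s[:2],r)
hub=onplane('top',[[210+345/6,140+235/6]],.068)[0];print('hub',hub)
cr=lambda a:[[210+u/6-.4,140+v/6-.4] for u,v in a]
n=onplane('top',cr([(203,170),(235,132),(250,150),(218,178)]),.05);print('notch',n.round(4))
b=onplane('top',cr([(172,390),(205,427)]),.028);print('block',b.round(4),np.linalg.norm(b[0]-b[1]))
h=onplane('top',cr([(345,235)]),.068)[0]
sc=onplane('top',cr([(105,284),(350,66),(563,283),(316,509)]),.012);print('screws',sc.round(4),sc.mean(0))
ce=np.r_[s[:2],0]
for nm,v in(('notch',n[:2].mean(0)),('block',b.mean(0))):
    w=v-ce;print(nm,np.hypot(*w[:2]),np.degrees(np.arctan2(w[1],w[0])))
for i,j in((0,3),(1,2),(1,0),(2,3)):
    w=sc[i]-sc[j];print(np.degrees(np.arctan2(w[1],w[0])),np.hypot(*w[:2]))
_,_,e=np.linalg.svd(bar[:,:2]-bar[:,:2].mean(0),full_matrices=False);print('bar',np.degrees(np.arctan2(e[0,1],e[0,0])))
for n_,u,zz in(('loupe',cr([(222,25)]),.028),('bearing',cr([(608,150)]),.014),('gauge',cr([(625,388),(408,570)]),.01)):print(n_,onplane('top',u,zz).round(3))
E
```

```text
disc (0.5754481811523438, 0.06055706787109375, 0.058238548278808595) 520 [0.57446636 0.06153601 0.06596941]
circ [0.574786   0.06133753] 0.05611103607725362
hub [0.57408074 0.0597955  0.068     ]
notch [[0.6012 0.1079 0.05  ]
 [0.6144 0.0977 0.05  ]
 [0.6083 0.0926 0.05  ]
 [0.5985 0.1029 0.05  ]]
block [[0.5317 0.1174 0.028 ]
 [0.5194 0.1061 0.028 ]] 0.016720495069838644
screws [[ 0.5717  0.1426  0.012 ]
 [ 0.6509  0.0606  0.012 ]
 [ 0.5746 -0.0133  0.012 ]
 [ 0.4953  0.0692  0.012 ]] [0.57311016 0.0647892  0.012     ]
notch 0.05298986480200605 51.50162491791181
block 0.07049027554173319 134.30309936696264
43.84067631580985 0.10591906030201981
44.10209691784847 0.10617458024930441
-45.9640147857185 0.1139957765016846
-46.09217239647867 0.11447962861625428
bar 142.20440871684372
loupe [[0.659 0.104 0.028]]
bearing [[ 0.621 -0.028  0.014]]
gauge [[ 0.539 -0.034  0.01 ]
 [ 0.475  0.038  0.01 ]]
```

```bash
python3 - <<'E'
from h import *
H=np.full((11,15),-9.)
for n in('top','scene'):
    c=cloud(n,np.load(f'pics/{n}0.npy')).reshape(-1,3);c=c[np.load(f'pics/{n}0.npy').ravel()>0]
    i=((c[:,0]-0)/.07).astype(int);j=np.floor((c[:,1]+.8)/.07).astype(int)
    ok=(c[:,0]>0)&(i<11)&(j>=0)&(j<15);np.maximum.at(H,(i[ok],j[ok]),c[ok,2])
np.set_printoptions(linewidth=160,suppress=True)
print('y',(np.arange(15)*.07-.765).round(2))
for i in range(10,-1,-1):print('%.2f'%(i*.07+.035),(H[i]*100).round(0).astype(int))
E
```

```text
y [-0.76 -0.7  -0.62 -0.55 -0.48 -0.42 -0.34 -0.27 -0.2  -0.13 -0.06  0.01  0.08  0.15  0.22]
0.74 [-900    1 -900 -900   23   29   28    4    6    4    4    4    4   15   15]
0.67 [-900    2    2    1   23   30   30    2    1    1    2    2    5   14   14]
0.60 [-900 -900    1    1   38   39   39    4    3    2    2    7    7    5    0]
0.53 [-900 -900   14   21   39   32   29    4    4    2    2    5    7    5    2]
0.46 [   0    0 -900  -35   37   41   21    2    2    1    0    2    2    0    2]
0.39 [-900   11   11  -28   30   42   19    2    6    6    1    3    3    0    2]
0.32 [-900  -24    0    2   27   33    5    2    2    1    0    3    1    0    3]
0.25 [-900 -900 -900  -23    0    0    1    0    0    0    0    0    0    0  -75]
0.18 [-75 -75 -75 -75 -75 -75 -75 -75 -66   0   0   0   0   0 -67]
0.11 [-75 -75 -75 -75 -75 -75 -75 -75 -66   0   2  36  37   0 -67]
0.04 [ -75  -75  -75  -75  -75  -75  -75  -75  -66  -65 -900   24   37  -65  -67]
```

The manual's scale: shifts go in cm and turns go in units of 0.1 rad. Converting my numbers, -0.25 m is -25, -0.0625 m is -6.25.

>>> {"api": "jog_arm", "payload": {
  "segments": {"increments": [[0,0,0,-6.25,0,0,0],[0,0,0,-12.5,0,0,0],[0,0,0,-18.75,0,0,0],[0,0,0,-25,0,0,0],[0,0,0,-25,0,0,0]]},
  "squeeze": 40
}}

```text
clock: 0.72
position: [0.1395, -0.61, 0.4857]
tool_rot: [3.135, -0.001, 0.225]
force: [-0.5, -0.7, -1.1]
grip_width: 0.0002
finger_force: 0.0
```

```bash
cat >> h.py <<'E'
def rel(P,yaw):
    "shift (tool axes) and rz from the pose now to TCP P, tool down at this yaw"
    s=bot.observe();M=R.from_euler('xyz',s['tool_rot']);T=R.from_euler('xyz',[np.pi,0,yaw])
    return np.r_[M.inv().apply(np.array(P)-s['position']),(M.inv()*T).as_rotvec()].round(4).tolist()
E
python3 - <<'E'
from h import *
C=np.array([.5745,.061]);th=np.radians(142);u=np.array([np.cos(th),np.sin(th)]);t=np.array([-u[1],u[0]])
a=C+.044*u-.028*t;print(a)
for P,y in(([.15,-.45,.48],.225),([.3,-.3,.48],.5),([.5,-.1,.4],.908),([*a,.12],np.radians(52)),([*a,.057],np.radians(52))):print(rel(P,y))
print(bot.observe()['qpos'])
E
```

```text
[0.55706605 0.11015341]
[0.0459, -0.1537, 0.0047, 0.0066, -0.0005, -0.0004]
[0.2256, -0.2665, 0.0041, 0.0066, 0.0004, -0.2754]
[0.465, -0.4175, 0.0832, 0.0065, 0.0018, -0.6834]
[0.5673, -0.6115, 0.362, 0.0065, 0.0017, -0.6829]
[0.5673, -0.6119, 0.425, 0.0065, 0.0017, -0.6829]
[ 1.26179459  0.38745463 -0.0167482   1.17619426  0.00647077  1.5714057
 -0.09984316]
```

In the tool's units: 0.12 m is 12, 0.03 m is 3, -0.2 rad is -2.

>>> {"api": "jog_arm", "payload": {
  "segments": {"increments": [[0,1.5,-5.5,0,0,0,0],[0,3,-11,0,0,0,0],[0,7,-15.5,0,0,0,0],[0,12,-19,0,0,0,-1],[0,16.5,-22.5,0,0,0,-2]]}
}}

```text
clock: 1.35
position: [0.2508, -0.3512, 0.4807]
tool_rot: [-3.141, 0.0, 0.428]
force: [1.0, -0.7, 0.4]
grip_width: -0.0001
finger_force: 0.0
```

>>> {"api": "jog_arm", "payload": {
  "segments": {"increments": [[0,5.5,-2,0,0,0,-1],[0,11,-4,0,0,0,-2],[0,16,-6,0,0,0,-3],[0,20.5,-9.5,0,0,0,-4],[0,24.5,-13,0,0,0,-4.8]]}
}}

```text
clock: 1.98
position: [0.4201, -0.1319, 0.4805]
tool_rot: [-3.14, 0.0, 0.908]
force: [0.7, -0.5, -0.2]
grip_width: 0.0
finger_force: 0.0
```

```bash
python3 - <<'E'
from h import *
print(rel([.557,.110,.15],np.radians(52)),bot.observe()['qpos'].round(2))
E
```

```text
[0.275, -0.0406, 0.3305, -0.0011, 0.0002, 0.0004] [ 0.67  0.06 -0.53  1.61  0.03  1.48 -0.52]
```

In the tool's units: 0.235 m is 23.5, 0.2 m is 20.

>>> {"api": "jog_arm", "payload": {
  "segments": {"increments": [[0,5.5,-1,2,0,0,0],[0,11,-1.5,4.5,0,0,0],[0,16,-2,8,0,0,0],[0,20,-3,12,0,0,0],[0,23.5,-3.5,16.5,0,0,0]]}
}}

```text
clock: 2.6
position: [0.5374, 0.0742, 0.3145]
tool_rot: [-3.141, 0.0, 0.906]
force: [1.4, -1.6, -0.1]
grip_width: 0.0
finger_force: 0.0
```

>>> {"api": "jog_arm", "payload": {
  "segments": {"increments": [[0,2.5,0,5,0,0,0],[0,4,-0.5,10.5,0,0,0],[0,4,-0.5,16.5,0,0,0],[0,4,-0.5,16.5,0,0,0]]}
}}

```text
clock: 3.1
position: [0.5555, 0.1068, 0.1478]
tool_rot: [-3.136, 0.005, 0.906]
force: [0.4, 0.1, 1.2]
grip_width: 0.0002
finger_force: 0.0
```

```bash
python3 - <<'E'
from h import *
print(rel([.557,.110,.057],np.radians(52)),bot.observe()['qpos'].round(2))
p,d=grab_frame('scene');cv2.imwrite('pics/s1.png',p)
E
```

```text
[0.004, -0.0003, 0.0908, -0.0053, 0.0055, -0.0017] [ 0.13  0.6  -0.6   1.81  0.43  0.88 -1.33]
```

View pics/s1.png

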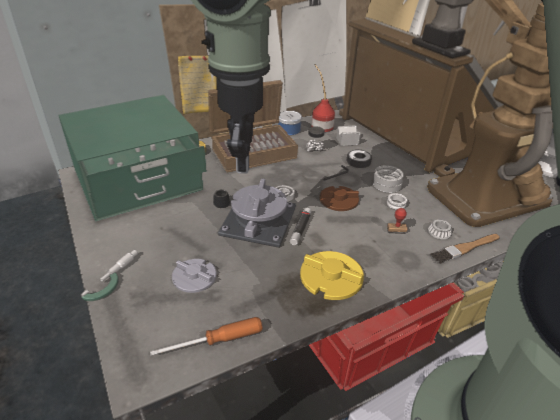

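The closed fingertips show at (241,168) in the scene view, above the rim of the disc on the notch side of the bar. I descend beside the bar now.

>>> {"api": "jog_arm", "payload": {
  "segments": {"increments": [[0,0.2,0,4,0,0,0],[0,0.3,0,7.5,0,0,0],[0,0.3,0,9,0,0,0],[0,0.3,0,9,0,0,0]]}
}}

```text
clock: 3.65
position: [0.5606, 0.1096, 0.0625]
tool_rot: [3.141, -0.001, 0.904]
force: [-0.5, 0.4, 1.2]
grip_width: 0.0001
finger_force: 0.0
```

```bash
python3 - <<'E'
from h import *
C=np.array([.5745,.061])
def pose(deg,off=.016,r=.044):
    th=np.radians(deg);u=np.array([np.cos(th),np.sin(th)]);t=np.array([-u[1],u[0]]);return [*(C+r*u-off*t),.057]
print(bot.observe()['force'])
for a in(142,150,160,170,180,190):print(a,rel(pose(a),np.radians(a-90)))
E
```

```text
[-0.47035491  0.37627977  1.15122009]
142 [-0.0137, -0.0031, 0.0055, 0.0007, -0.0006, -0.0032]
150 [-0.02, -0.0049, 0.0055, 0.0007, -0.0006, -0.1428]
160 [-0.0281, -0.0059, 0.0055, 0.0008, -0.0005, -0.3174]
170 [-0.0363, -0.0054, 0.0055, 0.0008, -0.0004, -0.4919]
180 [-0.0442, -0.0035, 0.0055, 0.0009, -0.0004, -0.6664]
190 [-0.0517, -0.0003, 0.0055, 0.0009, -0.0003, -0.841]
```

In the tool's units: -0.003 m is -0.3, -0.044 m is -4.4, -0.666 rad is -6.66.

>>> {"api": "jog_arm", "payload": {
  "segments": {"increments": [[0,-1.4,-0.3,0.1,0,0,0],[0,-2,-0.5,0.1,0,0,-1.4],[0,-2.8,-0.6,0.1,0,0,-3.17],[0,-3.6,-0.55,0.1,0,0,-4.9],[0,-4.4,-0.35,0.1,0,0,-6.66]]}
}}

```text
clock: 4.28
position: [0.5301, 0.0765, 0.0618]
tool_rot: [3.139, 0.0, 1.576]
force: [1.2, 1.3, 0.5]
grip_width: 0.0002
finger_force: 0.9
```

```bash
python3 - <<'E'
from h import *
C=np.array([.5745,.061])
def pose(deg,off=.016,r=.044):
    th=np.radians(deg);u=np.array([np.cos(th),np.sin(th)]);t=np.array([-u[1],u[0]]);return [*(C+r*u-off*t),.058]
for a in(180,190,200,210,215,219,224):print(a,rel(pose(a),np.radians(a-90)))
from m import measure
p,d=grab_frame('top');cv2.imwrite('pics/t1.png',cv2.resize(p[120:260,190:340],None,fx=4,fy=4))
E
```

```text
180 [0.0005, 0.0004, 0.0038, 0.0022, 0.0001, 0.0056]
190 [-0.0074, -0.0018, 0.0038, 0.0022, 0.0003, -0.1689]
200 [-0.0155, -0.0026, 0.0038, 0.0022, 0.0005, -0.3434]
210 [-0.0237, -0.0019, 0.0038, 0.0022, 0.0007, -0.518]
215 [-0.0277, -0.001, 0.0038, 0.0021, 0.0008, -0.6052]
219 [-0.0308, -0.0001, 0.0038, 0.0021, 0.0009, -0.6751]
224 [-0.0346, 0.0014, 0.0038, 0.0021, 0.001, -0.7623]
```

View pics/t1.png

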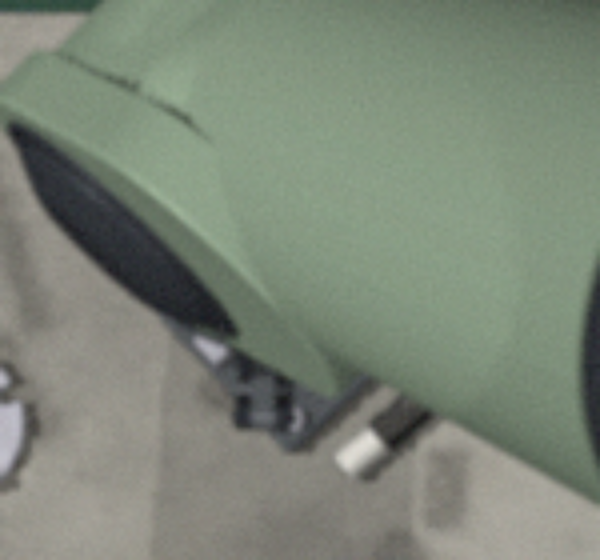

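The arm hides the disc in the top view here (only the block at (210,345) and the gauge show), so I go on turning and will look from the scene camera.

>>> {"api": "jog_arm", "payload": {
  "segments": {"increments": [[0,-0.75,-0.2,0.2,0,0,-1.7],[0,-1.55,-0.25,0.2,0,0,-3.43],[0,-2.4,-0.2,0.2,0,0,-5.18],[0,-2.8,-0.1,0.2,0,0,-6],[0,-2.8,-0.1,0.2,0,0,-6]]}
}}

```text
clock: 4.95
position: [0.5291, 0.0483, 0.059]
tool_rot: [3.141, 0.001, 2.167]
force: [0.3, 0.0, -0.6]
grip_width: 0.0003
finger_force: 0.0
```

```bash
python3 - <<'E'
from h import *
p,d=grab_frame('scene');cv2.imwrite('pics/s2.png',cv2.resize(p[150:250,200:320],None,fx=6,fy=6,interpolation=cv2.INTER_CUBIC))
for nm,P in(('C',[.5745,.061,.05]),('pin at face',[.5745+.054*np.cos(2.339),.061+.054*np.sin(2.339),.05])):print(nm,(proj('scene',P)[0]-[200,150])*6)
E
```

```text
C [355.72848505 304.569105  ]
pin at face [307.62255169 399.94380799]
```

View pics/s2.png

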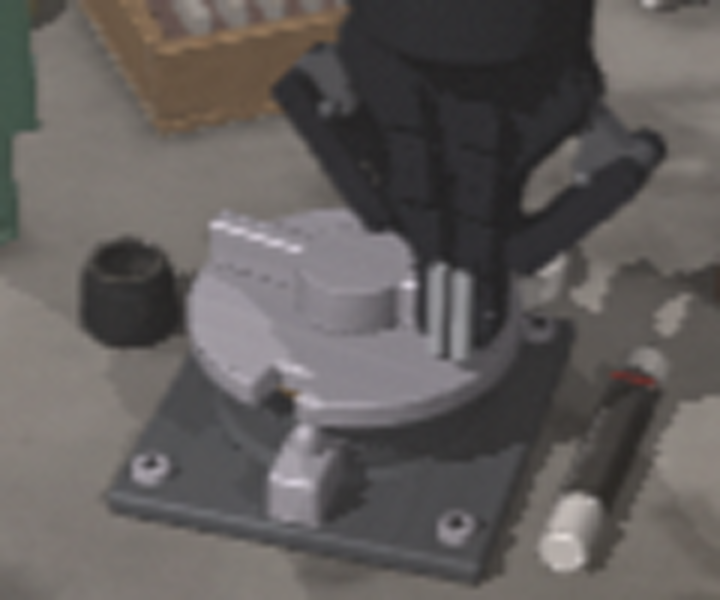

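The scene crop shows the notch with inner corners at (277,365) and (312,380), the pin tip at (308,428) and the finger at (450,310) against the bar. The notch is still a few degrees short.

```bash
python3 - <<'E'
from h import *
cr=lambda a:[[200+u/6-.4,150+v/6-.4] for u,v in a]
C=np.array([.5745,.061,0])
def an(uv,z):
    for P in onplane('scene',cr(uv),z):
        w=P-C;print(P.round(4),np.hypot(*w[:2]).round(4),np.degrees(np.arctan2(w[1],w[0])).round(1))
print('inner');an([(277,365),(312,380)],.05)
print('outer');an([(256,385),(300,403)],.05)
print('pin');an([(308,428)],.038)
print('block end bottom/top corners');an([(272,482),(318,490)],.028)
print('hub');an([(356,262)],.068)
print('screw');an([(151,465),(456,524),(540,326)],.012)
E
```

```text
inner
[0.5596 0.0999 0.05  ] 0.0417 110.9
[0.5469 0.0937 0.05  ] 0.0428 130.1
outer
[0.5536 0.1109 0.05  ] 0.0541 112.8
[0.5383 0.1028 0.05  ] 0.0553 130.9
pin
[0.5387 0.0998 0.038 ] 0.0528 132.7
block end bottom/top corners
[0.5309 0.1174 0.028 ] 0.0713 127.7
[0.5201 0.1064 0.028 ] 0.0708 140.2
hub
[0.5758 0.0611 0.068 ] 0.0013 3.1
screw
[0.5755 0.1403 0.012 ] 0.0793 89.3
[0.4992 0.0664 0.012 ] 0.0755 175.9
[ 0.577  -0.0155  0.012 ] 0.0765 -88.1
```

```bash
python3 - <<'E'
from h import *
C=np.array([.5745,.061]);s=bot.observe()
for a in(6,9,11,13):
    t=np.radians(a);M=np.array([[np.cos(t),-np.sin(t)],[np.sin(t),np.cos(t)]])
    print(a,rel([*(C+M@(s['position'][:2]-C)),s['position'][2]],s['tool_rot'][2]+t))
E
```

```text
6 [-0.0047, -0.0014, 0.0, 0.0002, 0.0007, -0.1047]
9 [-0.0072, -0.0018, 0.0, 0.0002, 0.0007, -0.1571]
11 [-0.0088, -0.0021, 0.0, 0.0002, 0.0007, -0.192]
13 [-0.0104, -0.0023, 0.0, 0.0002, 0.0008, -0.2269]
```

In the tool's units: -0.009 m is -0.9, -0.005 m is -0.5, -0.192 rad is -1.92.

>>> {"api": "jog_arm", "payload": {
  "segments": {"increments": [[0,-0.5,-0.15,0,0,0,-1.05],[0,-0.9,-0.2,0,0,0,-1.92],[0,-0.9,-0.2,0,0,0,-1.92]]}
}}

```text
clock: 5.38
position: [0.5325, 0.0404, 0.0585]
tool_rot: [3.142, 0.0, 2.359]
force: [-0.1, -0.1, 0.7]
grip_width: 0.0002
finger_force: 0.0
```

```bash
python3 - <<'E'
from h import *
p,d=grab_frame('scene');cv2.imwrite('pics/s3.png',cv2.resize(p[150:250,200:320],None,fx=6,fy=6,interpolation=cv2.INTER_CUBIC))
E
```

```text
(no output)
```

View pics/s3.png

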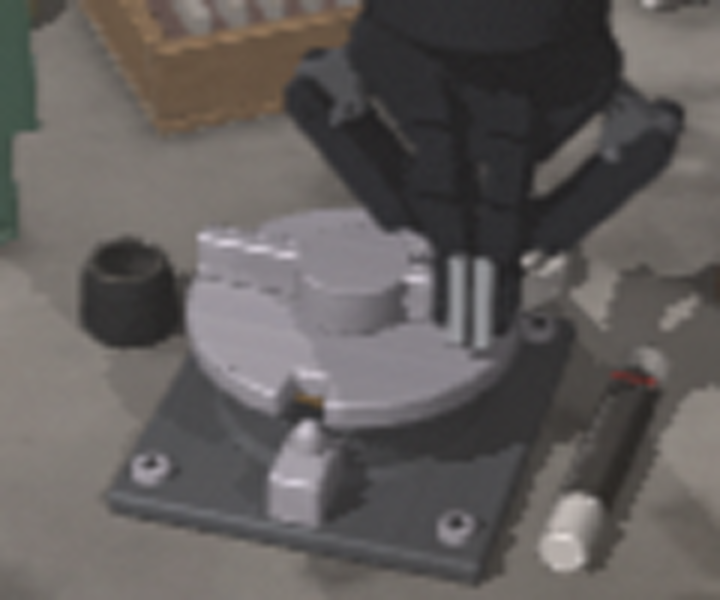

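The notch is now almost above the pin tip (308,428). Its inner corners are at about (297,370) and (330,376), its outer ones at (281,397) and (325,408).

```bash
python3 - <<'E'
from h import *
cr=lambda a:[[200+u/6-.4,150+v/6-.4] for u,v in a]
C=np.array([.5745,.061,0])
def an(uv,z):
    for P in onplane('scene',cr(uv),z):
        w=P-C;print(P.round(4),np.hypot(*w[:2]).round(4),np.degrees(np.arctan2(w[1],w[0])).round(1))
an([(297,370),(330,376)],.05);an([(281,397),(325,408)],.05);an([(308,428)],.038)
# bar left end top corners direction
an([(205,232)],.068)
s=bot.observe()
for a in(1,2,3,4):
    t=np.radians(a);M=np.array([[np.cos(t),-np.sin(t)],[np.sin(t),np.cos(t)]])
    print(a,rel([*(C[:2]+M@(s['position'][:2]-C[:2])),s['position'][2]],s['tool_rot'][2]+t))
E
```

```text
[0.554  0.0955 0.05  ] 0.0401 120.7
[0.5459 0.0876 0.05  ] 0.039 137.1
[0.544  0.1067 0.05  ] 0.0549 123.7
[0.532 0.097 0.05 ] 0.0557 139.7
[0.5387 0.0998 0.038 ] 0.0528 132.7
[0.6161 0.0973 0.068 ] 0.0552 41.2
1 [-0.0008, -0.0003, 0.0, 0.0001, 0.0003, -0.0175]
2 [-0.0015, -0.0005, 0.0, 0.0001, 0.0003, -0.0349]
3 [-0.0023, -0.0007, 0.0, 0.0001, 0.0003, -0.0524]
4 [-0.0031, -0.001, 0.0, 0.0001, 0.0003, -0.0698]
```

>>> {"api": "jog_arm", "payload": {
  "segments": {"increments": [[0,-0.15,-0.05,0,0,0,-0.35],[0,-0.15,-0.05,0,0,0,-0.35],[0,1.2,0,0,0,0,-0.35],[0,1.2,0,-3,0,0,-0.35],[0,1.2,0,-4.5,0,0,-0.35]]}
}}

```text
clock: 6.05
position: [0.5238, 0.0498, 0.1044]
tool_rot: [3.141, 0.001, 2.398]
force: [0.1, -0.2, -0.4]
grip_width: 0.0001
finger_force: 0.0
```

```bash
python3 - <<'E'
from h import *
p,d=grab_frame('scene');cv2.imwrite('pics/s4.png',cv2.resize(p[150:250,200:320],None,fx=6,fy=6,interpolation=cv2.INTER_CUBIC))
y=bot.observe()['tool_rot'][2]
for z in(.1,.072,.056,.05):print(rel([.575,.061,z],y))
E
```

```text
[-0.0295, 0.0425, 0.0058, 0.0018, 0.0018, 0.0]
[-0.0294, 0.0425, 0.0338, 0.0018, 0.0018, 0.0]
[-0.0294, 0.0424, 0.0498, 0.0018, 0.0018, 0.0]
[-0.0294, 0.0424, 0.0558, 0.0018, 0.0018, 0.0]
```

View pics/s4.png

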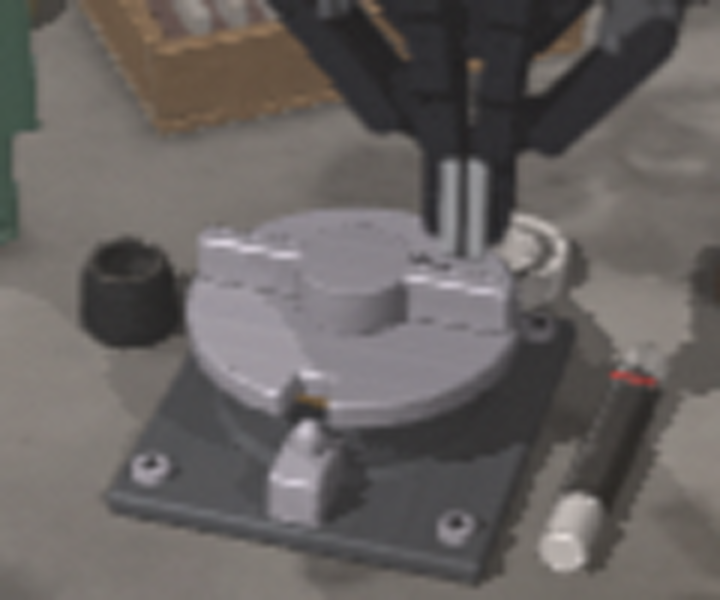

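The notch mouth is at (285..328, 405) and the pin tip at (308,428). The aligned mouth was predicted at (307.6,400), so they agree to within the tolerance and I can press the hub.

In the tool's units: 0.0425 m is 4.25, 0.04 m is 4.

>>> {"api": "jog_arm", "payload": {
  "segments": {"increments": [[0,-3,4.25,0,0,0,0],[0,-3,4.25,2,0,0,0],[0,-3,4.25,3.2,0,0,0],[0,-3,4.25,3.6,0,0,0],[0,-3,4.25,4,0,0,0]]}
}}

```text
clock: 6.72
position: [0.5737, 0.0599, 0.0634]
tool_rot: [-3.14, -0.001, 2.398]
force: [-6.7, -0.5, 12.2]
grip_width: -0.0002
finger_force: 5.5
```

>>> {"api": "jog_arm", "payload": {
  "segments": {"increments": [[0,0,0,0.3,0,0,0],[0,0,0,0.6,0,0,0],[0,0,0,0.6,0,0,0]]}
}}

```text
clock: 7.1
position: [0.5736, 0.0599, 0.0576]
tool_rot: [-3.14, -0.0, 2.398]
force: [-4.9, 0.6, 6.8]
grip_width: -0.0004
finger_force: 3.8
```

>>> {"api": "jog_arm", "payload": {
  "segments": {"increments": [[0,0,0,0.2,0,0,0],[0,0,0,0.4,0,0,0],[0,0,0,0.4,0,0,0]]}
}}

```text
clock: 7.48
position: [0.5739, 0.06, 0.057]
tool_rot: [-3.14, 0.002, 2.398]
force: [-28.3, -8.4, 78.3]
grip_width: 0.0
finger_force: 39.0
```

The resistance is now firm with the tip at 57 mm, so the disc is home. I retract straight up and check.

>>> {"api": "jog_arm", "payload": {
  "segments": {"increments": [[0,0,0,-0.6,0,0,0],[0,0,0,-5,0,0,0],[0,0,0,-11,0,0,0],[0,0,0,-16,0,0,0],[0,0,0,-16,0,0,0]]}
}}

```text
clock: 8.1
position: [0.5757, 0.0603, 0.2168]
tool_rot: [3.138, 0.004, 2.397]
force: [0.1, -1.0, 0.1]
grip_width: 0.0001
finger_force: 0.0
```

```bash
python3 - <<'E'
from h import *
p,d=grab_frame('scene');cv2.imwrite('pics/s5.png',cv2.resize(p[150:250,200:320],None,fx=6,fy=6,interpolation=cv2.INTER_CUBIC))
c=cloud('scene',d);q=c[(np.hypot(c[...,0]-.5745,c[...,1]-.061)<.015)&(c[...,2]<.09)];print(np.median(q[:,2]))
d0=np.load('pics/scene0.npy');c=cloud('scene',d0);q=c[(np.hypot(c[...,0]-.5745,c[...,1]-.061)<.015)&(c[...,2]<.09)];print('before',np.median(q[:,2]))
E
```

```text
0.05738856601097092
before 0.06779589763040567
```

View pics/s5.png

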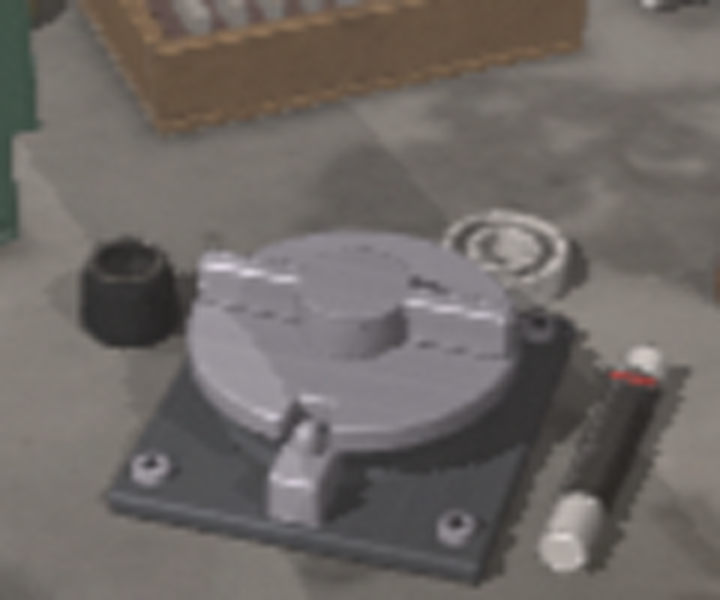

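The disc lies level and home, with the pin standing in the notch at (308,430). The hub top has dropped 10.4 mm, the bystanders are unmoved and the hand is clear.

```bash
python3 -c "
from workcell import job
print(job.job_done())"
```

```text
the job is handed in; nothing more can be done
None
```

The job is handed in at about 8 s on the clock: the notch is over the pin, the disc is pressed home (hub top measured 10.4 mm lower than at the start), the hand is clear and the bystanders look undisturbed; the hand-in call returned no verdict.

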